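# Make up the two gig kits

## Task

Make up the two gig kits. In the tray with three compartments put the effects pedal, controls up, in the long compartment, and the battery and the round pick tin lying flat in the two small compartments, one in each (either way); in the tray with two compartments lay the harmonica flat in one and stand the steel slide upright in the other (either way). Set each thing down gently on the compartment's floor without dropping it, and leave the tape roll and the tuner where they are.

Things in the scene. Friction and masses are not known exactly. Their poses are not given: they have to be found in the camera images.
- tray_three: Fixed shallow tray, pale wooden walls, grey felt floor, THREE compartments; outside 160 (x) x 164 (y) mm. Origin: centre of its underside. Floor 4 mm thick, walls 4 mm thick, 11 mm tall over the desk. On the -x side (nearer the robot) one long compartment, 74 (x) x 156 (y) inside, centre x -39, y 0; on the +x side two small ones, 74 (x) x 76 (y), centres x +39, y +40 and -40 mm.
- tray_two: Fixed shallow tray, pale wooden walls, grey felt floor, TWO equal compartments; outside 124 (x) x 150 (y) mm. Origin: centre of its underside. Floor 4 mm thick, walls 4 mm thick, 11 mm tall over the desk. Compartments 56 (x) x 142 (y) mm inside, centres at x = -30 and +30 mm, y = 0, with a wall along y between them.
- pedal: Small effects pedal (stompbox): plain aluminium box 44 (x) x 94 (y) x 32 (z) mm, on its top a steel footswitch stud at y = -28 mm and a black knob at y = +26 mm, both up to 44 mm above the desk and only to be looked at. Loose, 0.2 kg. Origin at the centre of its underside, z up.
- harmonica: Harmonica with steel covers and a wooden comb, lying flat: 28 (x) x 102 (y) x 24 (z) mm, loose, 0.1 kg. Origin at the centre of its underside, z up.
- battery: 9-volt block battery lying on its broad side, grey with a steel band near the end with the two terminals (+y): 26 (x) x 48 (y) x 17 (z) mm, loose, 0.05 kg. Origin at the centre of its underside, z up.
- pick_tin: Round steel tin of guitar picks with a closed lid (no hole): diameter 50 mm, height 24 mm, lying flat, loose, 0.06 kg. Origin at the centre of its underside, z up.
- slide: Guitar slide: a plain steel tube standing on end, outside diameter 28 mm, bore 22 mm, height 60 mm, loose, 0.09 kg. Origin at the centre of its lower end, z along the tube.
- tape_roll: Bystander, not to be moved: roll of grey tape lying flat, outside diameter 64 mm, hole 40 mm, height 22 mm. Loose. Origin at the centre of its underside.
- tuner: Bystander, not to be moved: flat black tuner with a greenish screen and three round buttons, 50 (x) x 76 (y) x 18 (z) mm. Loose. Origin at the centre of its underside.
Things that resemble listed ones, but are neither listed nor needed, are in the scene too. Of the things that look like the battery, the smallest one is meant.

How it is judged:
By the outcome, as a careful person would: the job done as asked, in the order asked, and still so for the second after the job is handed in, with the robot touching nothing.
It also fails if it takes over 136 s, if anything falls off the work surface, if the arm or the gripper's body presses on something with over 40 N, if the wrist force passes 120 N, or if a joint passes its speed limit or range.

## Robot

A 7-joint arm with a two-finger parallel gripper is mounted at the origin on the work surface. World frame = base frame: x ahead of the robot, y to its left, z up, the work surface at z = 0. Lengths are in m, angles in rad, forces in N, time in s.
With the tool pointing down it reaches from about 0.35 to 0.9 m from the base axis. Payload 8.1 kg.
Tool frame: the origin (TCP) lies midway between the tips of the shut fingers; the grasp point (between the pads) lies 19 mm behind it (bot.grasp_offset is the distance from the TCP to the grasp point, in m); z points along the fingers, y is the line along which they close (so a half turn about z gives the same grasp; the last joint's range is limited). The gripper opens to 92 mm and grips with 3 to 60 N. Pads are 19 mm wide; open, the fingers measure 130 mm over their backs; the gripper's body (75 mm by 190 mm) begins 47 mm behind the grasp point.
Start: joints at [1.227, 0.434, 0.025, 1.573, -0.012, 1.134, -0.075], TCP at [0.149, -0.607, 0.227] pointing down, gripper open.
Joint ranges: [-2.62, 2.62], [-0.44, 2.09], [-1.27, 1.32], [0.08, 2.57], [-1.32, 4.46], [0.12, 2], [-2.74, 2.74]. Speed limits (rad/s): [2.22, 2.22, 3.01, 3.01, 3.14, 3.14, 3.14].

## Interface

Orientations are given as a unit quaternion [x, y, z, w].
In Python, from station import bot, capture, search_frame gives the robot as it stands. The module is installed in compiled form; this text tells all that it offers.
- The arm moves only by the tool step_arm, never from a script. Its argument "series" is a list of rows, each an object with "translation": the shift along the tool's x, y, z in units of 0.12 m (1.0 is 0.12 m), a list of three; "delta_rot": the turn, a rotation vector about the tool's x, y, z in units of 90 degrees (1.0 is 90 degrees), a list of three. In form: [{"translation": [dx, dy, dz], "delta_rot": [rx, ry, rz]}, ...]. A call has 1 to 12 rows; each row is the pose to reach, as a shift and turn from the pose commanded when the call began, along the tool's axes at that moment; what a row does not reach only later rows make up. A row lasts 1/8 s, in which the tool goes at most 62.5 mm and 10.7 degrees, less where a joint would pass 70% of its speed; a pose out of reach is approached as far as the arm can. A call with a number of a shift or a turn outside -1 to 1 is refused whole. A call with a gripper value outside its range is refused whole. "gripper" is the opening, from -1 (shut) to 1 (fully open), set as the call begins (left out, the last holds). The fingers move at their own pace and stop on an object; "grip_force" is the grip in N (left out, the last holds). Time passes only in rows, so rows that repeat a pose let the fingers close. It gives the time, the measured TCP pose, the force, the opening and the grip force at its end, in the units of the state.
- bot.sense(): the state, without advancing time (a new reading comes with each control period).
- capture(name): name is "side" or "top"; returns a dict with "image" (480x640x3 uint8, red, green, blue), "z_map" (480x640 float32, m along the optical axis (not along the pixel's ray), 0 where there is no reading), "K" (3x3 intrinsics, pixels), "k1" (the pictures are not rectified: a ray, as slopes to the right and down, at radius r is drawn at 1 + k1 r^2 times it, then the intrinsics apply), "cam_to_world" (4x4, takes a point from camera to world coordinates). Camera axes: x right, y down, z forward; pixel columns grow to the right and rows downward; lengths in m; the calibration is good to about 2 mm. A picture is of the moment at which its call begins.
- bot.close_job(): hands the job in; it is judged then, once.
Trained networks look in a picture, given as the dict that the camera call returned (one of the last four; its "shot" number tells which), for a name from the list of things; names that differ only in an ending like _2 or _b are one class to them, and where a whole thing is asked for, a point or a joint stands for the part that bears it (a point fixed in the world has none). Each returns a list of dicts, best first, with "conf" (0 to 1); they miss things now and then, are a little off and sometimes report something else, mostly with a low value. They report only what shows in the picture. A call takes as long as a camera call. They do not tell look-alikes from the thing itself.
- search_frame(picture, query): "extent" ([left, top, width, height] in pixels, round what is visible of it).
The state is a dict: "time": time; "q": joint angles; "qvel": joint speeds; "joint_torque": joint torques, N m; "ee_pos": TCP position; "orientation": TCP orientation; "force": force on the tool from outside, world axes, zero at the start; "moment": the same for the moment, N m; "grip_width": opening from 0.0 (shut) to 1.0 (fully open); "gripper_force": force on a finger pad.
Only numpy, scipy, OpenCV 4.12 (cv2) and the standard library are available. Lean on these libraries where they do the work, as an engineer would, in place of code of your own. Each camera call takes 0.05 s, during which the arm holds its last target. There are 200 camera calls.

## Working session

There is one attempt and no reset: what is moved stays moved. The work goes in short steps, Python scripts to look and compute and a tool call to move; the robot and the scene stay as the last step left them, time stands still between calls to the robot, and variables do not carry over. Pictures are saved under pics/ and viewed, at most 14 in all, crops included, and the job is handed in when it is done.

Besides the shell and the picture viewer there is one more tool, called after "Emit:" by a JSON object that holds its "name" and its "arguments". step_arm: Moves the arm, as the interface text tells. Its arguments: {"type":"object","properties":{"series":{"type":"array","items":{"type":"object","properties":{"translation":{"type":"array","items":{"type":"number"}},"delta_rot":{"type":"array","items":{"type":"number"}}}}},"gripper":{"type":"number"},"grip_force":{"type":"number"}},"required":["series"]}

```bash
mkdir -p pics; cat > h.py <<'E'
import numpy as np, cv2
from station import bot, capture, search_frame
def save(c,n,box=None,s=1):
    im=c["image"]
    if box: x,y,w,h=box; im=im[y:y+h,x:x+w]
    im=cv2.resize(im,None,fx=s,fy=s,interpolation=cv2.INTER_CUBIC)
    cv2.imwrite("pics/"+n+".png",im[:,:,::-1])
def cloud(c):
    K=c["K"];v,u=np.mgrid[0:480,0:640]
    D=np.array([c["k1"],0,0,0,0],float)
    p=cv2.undistortPoints(np.stack([u,v],-1).reshape(-1,1,2).astype(float),K,D).reshape(480,640,2)
    z=c["z_map"][...,None]
    P=np.concatenate([p*z,z],-1)
    T=c["cam_to_world"]
    W=P@T[:3,:3].T+T[:3,3]
    W[c["z_map"]==0]=np.nan
    return W
E
python3 - <<'E'
from h import *
s=bot.sense();print({k:np.round(v,3) for k,v in s.items()})
for n in("top","side"):
    c=capture(n);save(c,n+"0");W=cloud(c);print(n,c["k1"],c["K"][0,0],np.round(c["cam_to_world"],3).tolist())
    for q in "tray_three tray_two pedal harmonica battery pick_tin slide tape_roll tuner".split():
        for d in search_frame(c,q)[:4]:
            l,t,w,h=map(int,d["extent"]);P=W[t:t+h,l:l+w].reshape(-1,3)
            m=W[min(479,t+h//2),min(639,l+w//2)]
            print(q,round(d["conf"],2),(l,t,w,h),np.round(m,3))
E
```

```text
{'time': np.float64(0.0), 'q': array([ 1.227,  0.435,  0.025,  1.574, -0.012,  1.134, -0.075]), 'qvel': array([ 0.   ,  0.001, -0.002,  0.001, -0.001,  0.001,  0.002]), 'joint_torque': array([ 1.0000e-03, -6.6785e+01,  9.8500e-01, -3.1446e+01, -6.1000e-02,
        4.3000e-02,  0.0000e+00]), 'ee_pos': array([ 0.149, -0.607,  0.226]), 'orientation': array([ 0.993,  0.12 , -0.   , -0.001]), 'force': array([-0.081, -0.398,  0.361]), 'moment': array([ 0.065,  0.023, -0.002]), 'gripper_force': np.float64(0.0), 'grip_width': np.float64(1.002)}
top 0.05763785872258097 566.8941755657349 [[-0.17, -0.962, 0.215, 0.323], [-0.985, 0.166, -0.037, 0.019], [-0.001, -0.219, -0.976, 1.028], [0.0, 0.0, 0.0, 1.0]]
tray_three 0.93 (98, 231, 89, 91) [0.542 0.307 0.014]
tray_two 0.91 (437, 193, 91, 75) [ 0.523 -0.319  0.004]
pedal 0.81 (345, 207, 53, 32) [ 0.563 -0.115  0.035]
pedal 0.25 (216, 237, 56, 28) [0.554 0.12  0.022]
harmonica 0.65 (215, 237, 57, 25) [0.558 0.121 0.025]
harmonica 0.33 (437, 198, 90, 69) [ 0.518 -0.316  0.011]
battery 0.98 (315, 305, 43, 29) [ 0.405 -0.023  0.022]
battery 0.73 (371
[... 467 characters left out ...]
.025, 0.036, 0.472], [-0.042, 0.789, -0.613, 0.556], [-0.014, -0.614, -0.79, 0.765], [0.0, 0.0, 0.0, 1.0]]
tray_three 0.7 (205, 362, 140, 117) [0.547 0.286 0.004]
tray_two 0.88 (278, 101, 71, 58) [ 0.52 -0.31  0.01]
pedal 0.55 (265, 175, 29, 46) [ 0.57  -0.092  0.043]
harmonica 0.71 (266, 286, 21, 59) [0.557 0.133 0.026]
battery 0.86 (337, 187, 20, 25) [ 0.449 -0.116  0.018]
battery 0.79 (383, 165, 35, 37) [ 0.352 -0.153  0.023]
battery 0.67 (356, 222, 36, 38) [ 0.403 -0.017  0.024]
pick_tin 0.84 (326, 301, 30, 35) [0.458 0.135 0.026]
slide 0.94 (268, 227, 20, 30) [0.563 0.006 0.045]
tape_roll 0.56 (193, 232, 38, 32) [ 0.683 -0.013 -0.003]
tuner 0.62 (211, 180, 28, 37) [ 0.671 -0.111  0.019]
```

View pics/top0.png

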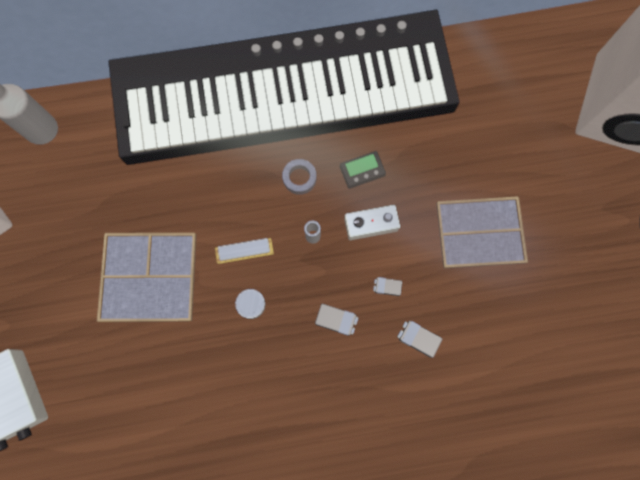

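View pics/side0.png

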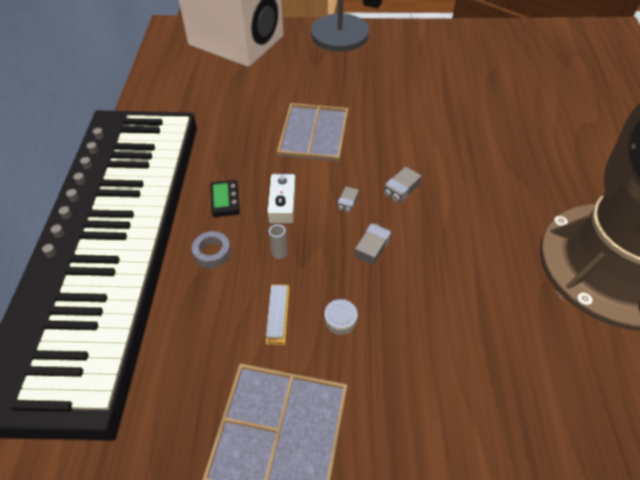

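Top picture: tray_three at (147,277), tray_two at (482,232), harmonica (244,250), tin (250,304), slide (313,231), pedal (372,222), tape (299,176), tuner (362,169). Battery look-alikes are at (336,319), (388,286) and (421,338). The one at (388,286) is clearly the smallest, so I choose it and will check it in a crop.

```bash
cat >> h.py <<'E'
def rect(P):
    r=cv2.minAreaRect((P[:,:2]*1000).astype(np.float32));b=cv2.boxPoints(r)
    e=[b[1]-b[0],b[2]-b[1]];e.sort(key=lambda x:np.hypot(*x))
    a=np.degrees(np.arctan2(e[1][1],e[1][0]))
    a=(a+90)%180-90
    return np.round(r[0],1),np.round([np.hypot(*x) for x in e],1),round(a,1)
B=dict(pedal=(.563,-.105,.08,.025,.04),harmonica=(.557,.127,.075,.017,.03),battery=(.449,-.119,.04,.01,.022),bigbat1=(.404,-.02,.055,.012,.03),bigbat2=(.351,-.157,.055,.012,.03),pick_tin=(.455,.128,.045,.017,.03),slide=(.57,-.003,.035,.05,.07),tape=(.685,.005,.05,.014,.03),tuner=(.671,-.11,.055,.01,.025),
 tray_three=(.542,.303,.13,.0075,.02),tray_two=(.522,-.316,.11,.0075,.02))
def measure(c,names):
    W=cloud(c)
    for n in names:
        x,y,r,a,b=B[n];m=(np.hypot(W[...,0]-x,W[...,1]-y)<r)&(W[...,2]>a)&(W[...,2]<b)
        m=cv2.morphologyEx(m.astype(np.uint8),cv2.MORPH_OPEN,np.ones((2,2),np.uint8))>0 if n[:4]!="tray" else m
        P=W[m]
        if len(P)<5: print(n,"none");continue
        print(n,len(P),*rect(P),"z",np.round(np.percentile(P[:,2],[50,95])*1000,1),"mean",np.round(P[:,:2].mean(0)*1000,1))
E
python3 - <<'E'
from h import *
for n in("top","side"):
    c=capture(n);print(n);measure(c,B)
    if n=="top": 
        save(c,"crop1",(290,140,160,230),2.5)
        W=cloud(c);D=W[380:440,200:400,2];print("desk",np.nanmean(D),np.nanstd(D))
E
```

```text
top
pedal 1098 [ 568.8 -122.9] [41.4 99.9] -86.5 z [nan nan] mean [nan nan]
harmonica 723 [552.9 120.1] [24.9 94.9] -86.0 z [nan nan] mean [nan nan]
battery 383 [ 446.  -127.3] [26.9 50.2] 75.7 z [nan nan] mean [nan nan]
bigbat1 831 [403.1 -25.8] [36.8 68.1] 62.8 z [nan nan] mean [nan nan]
bigbat2 865 [nan nan] [nan nan] nan z [nan nan] mean [nan nan]
pick_tin 629 [457.1 121.6] [46.8 48. ] -83.3 z [nan nan] mean [nan nan]
slide 107 [565.4 -12.1] [25.1 35.2] -71.6 z [53.5 61.3] mean [564.8  -9.2]
tape 574 [676.   -1.5] [56.4 60.5] 56.8 z [nan nan] mean [nan nan]
tuner 1039 [ 676.4 -123.8] [46.5 78.5] -74.4 z [nan nan] mean [nan nan]
tray_three 1345 [541.4 300.2] [159.9 164.9] 80.5 z [10.4 13.6] mean [540.5 298.5]
tray_two 1126 [ 519.4 -314.4] [126.1 151.1] 83.5 z [10.5 14.1] mean [ 519.4 -315.1]
desk -0.00028359064787136605 0.0018599686950966957
side
pedal 853 [ 567.9 -127.7] [ 41.8 119.6] -88.7 z [nan nan] mean [nan nan]
harmonica 867 [556.4 121.9] [25.6 93.9] -89.7 z [nan nan] mean [nan nan]
battery 297 [ 443.5 -128.5] [23.1 60.3] 68.9 z [nan nan] mean [nan nan]
bigbat1 776 [402.4 -26.8] [33.3 82.6] 65.2 z [nan nan] mean [nan nan]
bigbat2 670 [ 343.2 -163.7] [34.3 85.7] 53.4 z [nan nan] mean [nan nan]
pick_tin 762 [452.9 128.6] [38.8 57.1] 24.3 z [nan nan] mean [nan nan]
slide 152 [565.4 -24.3] [24.7 66.4] -86.6 z [54.1 59.5] mean [563.9  -7.1]
tape 663 [677.2  -1.4] [41.8 69.2] 44.0 z [nan nan] mean [nan nan]
tuner 879 [ 674.2 -124.7] [48.7 88.8] -79.5 z [nan nan] mean [nan nan]
tray_three 1611 [537.7 278.4] [160.8 205.6] 80.4 z [10.5 12.7] mean [547.6 279.6]
tray_two 562 [ 519. -314.] [124.  156.9] 83.8 z [ 9.8 12.4] mean [ 519.1 -312. ]
```

View pics/crop1.png

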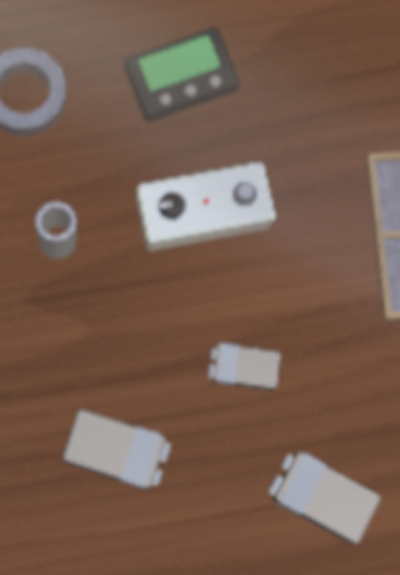

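The crop shows the smallest battery at about (245,366), lying flat, terminals to the left (+y). Its neighbours at (118,448) and (326,497) are clearly bigger. Refining the poses now with averaged depth.

```bash
cat >> h.py <<'E'
H=dict(pedal=32,harmonica=24,battery=17,bigbat1=22,bigbat2=22,pick_tin=24,slide=60,tape=22,tuner=18,tray_three=11,tray_two=11)
def shot(n,k=4):
    cs=[capture(n) for _ in range(k)]
    z=np.array([c["z_map"] for c in cs]);z[z==0]=np.nan
    c=dict(cs[-1]);c["z_map"]=np.nan_to_num(np.nanmedian(z,0));return c
def refine(c,names,B=B,tol=4):
    W=cloud(c);o=c["cam_to_world"][:3,3]
    for n in names:
        x,y,r=B[n][:3];h=H[n]/1000
        with np.errstate(invalid="ignore"):
            m=(np.hypot(W[...,0]-x,W[...,1]-y)<r)&(abs(W[...,2]-h)<tol/1000)
        k,l,s,_=cv2.connectedComponentsWithStats(m.astype(np.uint8))
        if n[:4]!="tray": m=l==1+np.argmax(s[1:,4]) if k>1 else m
        P=W[m]; z=np.median(P[:,2])
        P=o+(P-o)*((h-o[2])/(P[:,2:]-o[2]))
        q=(P[:,:2]-P[:,:2].mean(0))*1000;w,v=np.linalg.eigh(np.cov(q.T))
        a=(np.degrees(np.arctan2(v[1,1],v[0,1])))%180
        print(n,len(P),"mean",np.round(P[:,:2].mean(0)*1000,1),"pca",round(a,1),np.round(np.sqrt(12*w),1),"rect",*rect(P),"z",round(z*1000,1))
E
python3 - 2>/dev/null <<'E'
from h import *
for n in("top","side"):
    c=shot(n);print(n);refine(c,B)
E
```

```text
top
pedal 1072 mean [ 567.2 -119.4] pca 91.2 [46.3 93.2] rect [ 567.6 -118.2] [44.3 93.3] -89.3 z 31.9
harmonica 713 mean [557.  119.7] pca 90.4 [26.  91.1] rect [557.  119.7] [26.3 91.3] 89.9 z 23.5
battery 371 mean [ 447.4 -125.7] pca 71.9 [26.4 45.4] rect [ 447.5 -124.8] [26.9 47.2] 70.6 z 16.8
bigbat1 756 mean [405.  -22.3] pca 63.3 [37.9 66.1] rect [404.5 -23.9] [38.2 68.6] 62.0 z 24.2
bigbat2 769 mean [ 347.5 -161.3] pca 53.0 [38.2 66. ] rect [ 348.7 -160.3] [38.7 67.8] 51.1 z 24.4
pick_tin 628 mean [458.1 122.5] pca 46.9 [43.  43.6] rect [458.2 122.4] [47.8 49.6] 80.1 z 24.1
slide 84 mean [565.2  -7.7] pca 162.3 [29.9 31.1] rect [565.2  -8.4] [26.4 27.2] -9.5 z 59.6
tape 540 mean [679.5  -2.4] pca 13.7 [64.4 64.8] rect [678.6  -2.6] [61.6 62.8] -9.0 z 21.7
tuner 1019 mean [ 673.5 -121.4] pca 100.4 [49.9 75.7] rect [ 673.6 -121.4] [50.  75.7] -79.4 z 18.1
tray_three 1273 mean [540.2 299.9] pca 73.3 [186.8 204.5] rect [541.1 299.8] [159.2 163.9] 80.5 z 10.4
tray_two 999 mean [ 520.1 -315.8] pca 84.7 [154.6 189.8] rect [ 519.5 -313.9] [126.  151.1] 83.7 z 10.9
side
pedal 802 mean
[... 362 characters left out ...]
] 61.8 z 23.6
bigbat2 573 mean [ 347.9 -158.7] pca 52.4 [39.4 67.9] rect [ 348.8 -159.3] [39.9 69.7] 52.2 z 23.2
pick_tin 744 mean [458.5 126.2] pca 82.2 [43.3 44.3] rect [458.4 126.2] [47.9 49.1] -88.0 z 23.6
slide 92 mean [565.5  -4.3] pca 99.1 [28.4 32.1] rect [565.   -3.6] [26.6 27.2] -88.2 z 58.7
tape 569 mean [679.6   2.2] pca 108.4 [63.8 65.7] rect [679.8   1.4] [62.2 63.5] -46.0 z 21.0
tuner 830 mean [ 673.8 -116.6] pca 99.1 [49.3 75.6] rect [ 673.8 -116.9] [49.2 77.3] -79.8 z 17.1
tray_three 1634 mean [547.2 279.5] pca 14.4 [156.9 202.8] rect [541.  299.7] [160.4 162.4] 80.4 z 10.5
tray_two 601 mean [ 520.2 -310.2] pca 84.9 [148.1 204.9] rect [ 519.1 -311.3] [123.9 155.4] 83.9 z 9.6
```

Averaging both cameras (mm): pedal (567.5,-116) at yaw 1°, harmonica (557,122) at yaw 0, battery (447.6,-123.7) at yaw -18.5°, tin (458,124), slide (565,-6). tray_three is at (541,300) with yaw -9.5°, and tray_two at (519,-313) with yaw -6.2°. The sizes and heights match the list.

First I turn the tool so its y lies along world x, while moving in.

Emit:
{"name": "step_arm", "arguments": {"series": [{"translation": [0.84,-0.61,0],"delta_rot": [0,0,-0.85]},{"translation": [0.84,-0.61,0],"delta_rot": [0,0,-0.85]},{"translation": [0.84,-0.61,0],"delta_rot": [0,0,-0.85]},{"translation": [0.84,-0.61,0],"delta_rot": [0,0,-0.85]},{"translation": [0.84,-0.61,0],"delta_rot": [0,0,-0.85]},{"translation": [0.84,-0.61,0],"delta_rot": [0,0,-0.85]},{"translation": [0.84,-0.61,0],"delta_rot": [0,0,-0.85]},{"translation": [0.84,-0.61,0],"delta_rot": [0,0,-0.85]},{"translation": [0.84,-0.61,0],"delta_rot": [0,0,-0.85]},{"translation": [0.84,-0.61,0],"delta_rot": [0,0,-0.85]}], "gripper": 0.5}}

```text
time: 2.75
ee_pos: [0.2295, -0.5119, 0.2268]
orientation: [0.706, 0.708, -0.0, 0.0]
force: [0.2, 0.1, 0.3]
grip_width: 0.75
gripper_force: 0.0
```

Emit:
{"name": "step_arm", "arguments": {"series": [{"translation": [0.5,0.47,0],"delta_rot": [0,0,0]},{"translation": [1,0.94,0],"delta_rot": [0,0,0]},{"translation": [1,0.94,0],"delta_rot": [0,0,0]},{"translation": [1,0.94,0],"delta_rot": [0,0,0]}]}}

```text
time: 3.25
ee_pos: [0.3445, -0.3883, 0.2271]
orientation: [0.704, 0.711, 0.001, 0.0]
force: [-0.3, -0.9, 0.1]
grip_width: 0.753
gripper_force: 0.0
```

Emit:
{"name": "step_arm", "arguments": {"series": [{"translation": [0.5,0.47,0],"delta_rot": [0,0,0]},{"translation": [1,0.94,0],"delta_rot": [0,0,0]},{"translation": [1,0.94,0],"delta_rot": [0,0,0]},{"translation": [1,0.94,0],"delta_rot": [0,0,0]}]}}

```text
time: 3.75
ee_pos: [0.4557, -0.2686, 0.2268]
orientation: [0.704, 0.71, 0.001, 0.0]
force: [0.3, -0.6, -0.4]
grip_width: 0.753
gripper_force: 0.0
```

Emit:
{"name": "step_arm", "arguments": {"series": [{"translation": [0.5,0.47,0],"delta_rot": [0,0,0]},{"translation": [1,0.94,0.5],"delta_rot": [0,0,0]},{"translation": [1,0.94,1],"delta_rot": [0,0,0]},{"translation": [1,0.94,1],"delta_rot": [0,0,0]}]}}

```text
time: 4.25
ee_pos: [0.5654, -0.1509, 0.1041]
orientation: [0.706, 0.708, -0.001, -0.001]
force: [-0.1, -0.9, -0.0]
grip_width: 0.747
gripper_force: 0.0
```

Emit:
{"name": "step_arm", "arguments": {"series": [{"translation": [0.3,0,0],"delta_rot": [0,0,-0.01]},{"translation": [0.3,0,0],"delta_rot": [0,0,-0.01]},{"translation": [0.3,0,0],"delta_rot": [0,0,-0.01]}]}}

```text
time: 4.62
ee_pos: [0.5656, -0.1164, 0.1067]
orientation: [0.701, 0.714, -0.001, 0.0]
force: [-0.3, 0.2, 0.1]
grip_width: 0.747
gripper_force: 0.0
```

Emit:
{"name": "step_arm", "arguments": {"series": [{"translation": [0,0.015,0.4],"delta_rot": [0,0,0]},{"translation": [0,0.015,0.65],"delta_rot": [0,0,0]},{"translation": [0,0.015,0.79],"delta_rot": [0,0,0]},{"translation": [0,0.015,0.79],"delta_rot": [0,0,0]},{"translation": [0,0.015,0.79],"delta_rot": [0,0,0]}]}}

```text
time: 5.25
ee_pos: [0.5685, -0.1146, 0.0131]
orientation: [0.7, 0.714, 0.0, 0.001]
force: [1.7, 0.2, 0.2]
grip_width: 0.748
gripper_force: 0.0
```

Emit:
{"name": "step_arm", "arguments": {"series": [{"translation": [0,0,0],"delta_rot": [0,0,0]},{"translation": [0,0,0],"delta_rot": [0,0,0]},{"translation": [0,0,0],"delta_rot": [0,0,0]},{"translation": [0,0,0],"delta_rot": [0,0,0]},{"translation": [0,0,0],"delta_rot": [0,0,0]},{"translation": [0,0,0],"delta_rot": [0,0,0]}], "gripper": -1, "grip_force": 25}}

```text
time: 6.0
ee_pos: [0.5679, -0.1141, 0.0123]
orientation: [0.7, 0.714, 0.0, 0.0]
force: [-1.2, 0.3, 5.6]
grip_width: 0.478
gripper_force: 25.0
```

Emit:
{"name": "step_arm", "arguments": {"series": [{"translation": [0,0,-0.2],"delta_rot": [0,0,0]},{"translation": [0,0,-0.5],"delta_rot": [0,0,0]},{"translation": [0,0,-0.9],"delta_rot": [0,0,0]},{"translation": [0,0,-0.9],"delta_rot": [0,0,0]}]}}

```text
time: 6.5
ee_pos: [0.5698, -0.114, 0.1231]
orientation: [0.7, 0.714, 0.002, 0.002]
force: [0.9, -0.2, -3.3]
grip_width: 0.477
gripper_force: 25.0
```

Emit:
{"name": "step_arm", "arguments": {"series": [{"translation": [0.25,-0.04,0],"delta_rot": [0,0,0]},{"translation": [0.5,-0.09,0],"delta_rot": [0,0,0]},{"translation": [0.75,-0.13,0],"delta_rot": [0,0,0]},{"translation": [1,-0.18,0],"delta_rot": [0,0,0]}]}}

```text
time: 7.0
ee_pos: [0.5423, 0.0061, 0.1184]
orientation: [0.7, 0.714, -0.001, -0.001]
force: [-0.3, 0.6, -1.6]
grip_width: 0.479
gripper_force: 25.0
```

Emit:
{"name": "step_arm", "arguments": {"series": [{"translation": [0.25,-0.04,0],"delta_rot": [0,0,0]},{"translation": [0.5,-0.09,0],"delta_rot": [0,0,0]},{"translation": [0.75,-0.13,0],"delta_rot": [0,0,0]},{"translation": [1,-0.18,0],"delta_rot": [0,0,0]}]}}

```text
time: 7.5
ee_pos: [0.5184, 0.1255, 0.1185]
orientation: [0.7, 0.714, -0.001, -0.001]
force: [-0.2, 1.0, -2.4]
grip_width: 0.476
gripper_force: 25.0
```

Emit:
{"name": "step_arm", "arguments": {"series": [{"translation": [0.25,-0.04,0],"delta_rot": [0,0,0]},{"translation": [0.5,-0.09,0],"delta_rot": [0,0,0]},{"translation": [0.75,-0.13,0],"delta_rot": [0,0,0]},{"translation": [1,-0.18,0],"delta_rot": [0,0,0]}]}}

```text
time: 8.0
ee_pos: [0.4943, 0.2448, 0.1184]
orientation: [0.7, 0.714, -0.001, -0.0]
force: [0.0, 0.4, -2.2]
grip_width: 0.48
gripper_force: 25.0
```

Emit:
{"name": "step_arm", "arguments": {"series": [{"translation": [0.25,0,0],"delta_rot": [0,0,0.03]},{"translation": [0.5,0,0],"delta_rot": [0,0,0.117]},{"translation": [0.5,0,0],"delta_rot": [0,0,0.117]},{"translation": [0.5,0,0],"delta_rot": [0,0,0.117]},{"translation": [0.5,0,0],"delta_rot": [0,0,0.117]}]}}

```text
time: 8.62
ee_pos: [0.4942, 0.3029, 0.1192]
orientation: [0.763, 0.647, -0.001, 0.0]
force: [-0.5, -0.6, -1.9]
grip_width: 0.479
gripper_force: 25.0
```

Emit:
{"name": "step_arm", "arguments": {"series": [{"translation": [0.05,0.062,0.2],"delta_rot": [0,0,0]},{"translation": [0.05,0.062,0.45],"delta_rot": [0,0,0]},{"translation": [0.05,0.062,0.65],"delta_rot": [0,0,0]},{"translation": [0.05,0.062,0.78],"delta_rot": [0,0,0]},{"translation": [0.05,0.062,0.82],"delta_rot": [0,0,0]},{"translation": [0.05,0.062,0.82],"delta_rot": [0,0,0]},{"translation": [0.05,0.062,0.82],"delta_rot": [0,0,0]}]}}

```text
time: 9.5
ee_pos: [0.503, 0.3096, 0.0224]
orientation: [0.762, 0.647, 0.001, 0.0]
force: [-1.3, -0.4, -3.0]
grip_width: 0.481
gripper_force: 25.0
```

```bash
python3 - <<'E'
from h import *
s=bot.sense();print(np.round(s["ee_pos"],4),np.round(s["force"],1))
c=capture("side");save(c,"s1",(120,220,320,240),2.4)
E
```

```text
[0.503  0.3096 0.0224] [-1.3 -0.4 -3. ]
```

View pics/s1.png

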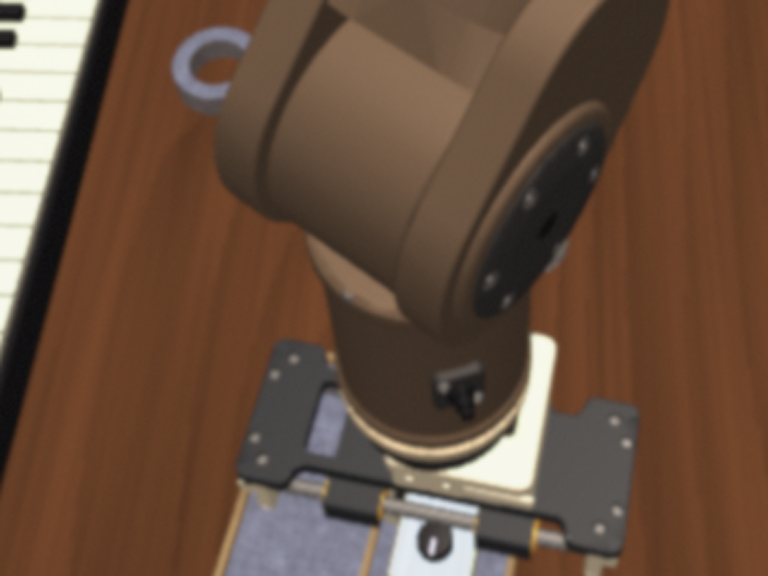

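The pedal (knob at (435,540)) is over the long compartment with wall gaps on both sides. Lowering gently until contact.

Emit:
{"name": "step_arm", "arguments": {"series": [{"translation": [0,0,0.01],"delta_rot": [0,0,0]},{"translation": [0,0,0.02],"delta_rot": [0,0,0]},{"translation": [0,0,0.03],"delta_rot": [0,0,0]},{"translation": [0,0,0.03],"delta_rot": [0,0,0]}]}}

```text
time: 10.05
ee_pos: [0.5023, 0.3091, 0.0178]
orientation: [0.762, 0.647, -0.0, -0.0]
force: [0.9, -0.8, -1.8]
grip_width: 0.477
gripper_force: 25.0
```

Emit:
{"name": "step_arm", "arguments": {"series": [{"translation": [0,0,0.005],"delta_rot": [0,0,0]},{"translation": [0,0,0.01],"delta_rot": [0,0,0]},{"translation": [0,0,0.01],"delta_rot": [0,0,0]}]}}

```text
time: 10.42
ee_pos: [0.5024, 0.3091, 0.0166]
orientation: [0.762, 0.647, -0.0, 0.0]
force: [-0.2, 0.2, -3.0]
grip_width: 0.476
gripper_force: 25.0
```

Emit:
{"name": "step_arm", "arguments": {"series": [{"translation": [0,0,0.005],"delta_rot": [0,0,0]},{"translation": [0,0,0.008],"delta_rot": [0,0,0]},{"translation": [0,0,0.008],"delta_rot": [0,0,0]},{"translation": [0,0,0.008],"delta_rot": [0,0,0]}]}}

```text
time: 10.92
ee_pos: [0.5025, 0.3092, 0.0163]
orientation: [0.762, 0.647, 0.0, 0.0]
force: [-2.0, -2.1, 5.8]
grip_width: 0.474
gripper_force: 25.0
```

Emit:
{"name": "step_arm", "arguments": {"series": [{"translation": [0,0,0],"delta_rot": [0,0,0]},{"translation": [0,0,0],"delta_rot": [0,0,0]},{"translation": [0,0,0],"delta_rot": [0,0,0]},{"translation": [0,0,0],"delta_rot": [0,0,0]},{"translation": [0,0,-0.1],"delta_rot": [0,0,0]},{"translation": [0,0,-0.5],"delta_rot": [0,0,0]},{"translation": [0,0,-0.85],"delta_rot": [0,0,0]},{"translation": [0,0,-0.85],"delta_rot": [0,0,0]}], "gripper": 0.4}}

```text
time: 11.92
ee_pos: [0.5043, 0.3109, 0.1221]
orientation: [0.762, 0.647, 0.004, 0.0]
force: [-0.6, 0.2, -0.8]
grip_width: 0.699
gripper_force: 0.0
```

Emit:
{"name": "step_arm", "arguments": {"series": [{"translation": [-0.5,0,0],"delta_rot": [0,0,0]},{"translation": [-1,0,0],"delta_rot": [0,0,0]},{"translation": [-1,0,0],"delta_rot": [0,0,0]}], "gripper": 0.15}}

```text
time: 12.3
ee_pos: [0.4822, 0.1847, 0.117]
orientation: [0.764, 0.645, -0.002, 0.001]
force: [0.9, 0.2, 0.4]
grip_width: 0.577
gripper_force: 0.0
```

Emit:
{"name": "step_arm", "arguments": {"series": [{"translation": [-0.5,0,0],"delta_rot": [0,0,0]},{"translation": [-1,0,0],"delta_rot": [0,0,0]},{"translation": [-1,0,0],"delta_rot": [0,0,0]}]}}

```text
time: 12.68
ee_pos: [0.4626, 0.0678, 0.1172]
orientation: [0.764, 0.645, -0.002, 0.0]
force: [-0.8, 0.8, 0.6]
grip_width: 0.577
gripper_force: 0.0
```

Emit:
{"name": "step_arm", "arguments": {"series": [{"translation": [-0.5,0,0],"delta_rot": [0,0,0]},{"translation": [-1,0,0],"delta_rot": [0,0,0]},{"translation": [-1,0,0],"delta_rot": [0,0,0]}]}}

```text
time: 13.05
ee_pos: [0.4434, -0.0495, 0.1175]
orientation: [0.764, 0.645, -0.001, 0.0]
force: [-0.1, 1.1, 0.2]
grip_width: 0.575
gripper_force: 0.0
```

Emit:
{"name": "step_arm", "arguments": {"series": [{"translation": [-0.4,0.07,0],"delta_rot": [0,0,0.1]},{"translation": [-0.64,0.136,0],"delta_rot": [0,0,0.1]},{"translation": [-0.64,0.136,0],"delta_rot": [0,0,0.1]},{"translation": [-0.64,0.136,0],"delta_rot": [0,0,0.1]}]}}

```text
time: 13.55
ee_pos: [0.4484, -0.1224, 0.1177]
orientation: [0.81, 0.586, 0.0, -0.0]
force: [0.9, 0.7, 0.4]
grip_width: 0.574
gripper_force: 0.0
```

Emit:
{"name": "step_arm", "arguments": {"series": [{"translation": [0,0,0.4],"delta_rot": [0,0,0]},{"translation": [0,0,0.75],"delta_rot": [0,0,0]},{"translation": [0,0,0.905],"delta_rot": [0,0,0]},{"translation": [0,0,0.905],"delta_rot": [0,0,0]},{"translation": [0,0,0.905],"delta_rot": [0,0,0]}]}}

```text
time: 14.18
ee_pos: [0.4485, -0.1235, 0.0099]
orientation: [0.81, 0.586, 0.001, 0.0]
force: [0.1, 0.4, 1.0]
grip_width: 0.577
gripper_force: 0.0
```

Emit:
{"name": "step_arm", "arguments": {"series": [{"translation": [0,0,0],"delta_rot": [0,0,0]},{"translation": [0,0,0],"delta_rot": [0,0,0]},{"translation": [0,0,0],"delta_rot": [0,0,0]},{"translation": [0,0,0],"delta_rot": [0,0,0]},{"translation": [0,0,0],"delta_rot": [0,0,0]},{"translation": [0,0,0],"delta_rot": [0,0,0]}], "gripper": -1, "grip_force": 15}}

```text
time: 14.92
ee_pos: [0.4478, -0.1247, 0.0095]
orientation: [0.811, 0.585, 0.0, 0.0]
force: [-1.4, -0.6, 6.3]
grip_width: 0.281
gripper_force: 15.0
```

Emit:
{"name": "step_arm", "arguments": {"series": [{"translation": [0,0,-0.1],"delta_rot": [0,0,0]},{"translation": [0,0,-0.3],"delta_rot": [0,0,0]},{"translation": [0,0,-0.6],"delta_rot": [0,0,0]},{"translation": [0,0,-0.9],"delta_rot": [0,0,0]},{"translation": [0,0,-0.9],"delta_rot": [0,0,0]}]}}

```text
time: 15.55
ee_pos: [0.4494, -0.1248, 0.1201]
orientation: [0.811, 0.585, 0.002, 0.002]
force: [0.1, 0.2, -0.5]
grip_width: 0.282
gripper_force: 15.0
```

```bash
python3 - <<'E'
from h import *
c=capture("side");save(c,"s2",(230,90,240,180),2.5)
E
```

```text
(no output)
```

View pics/s2.png

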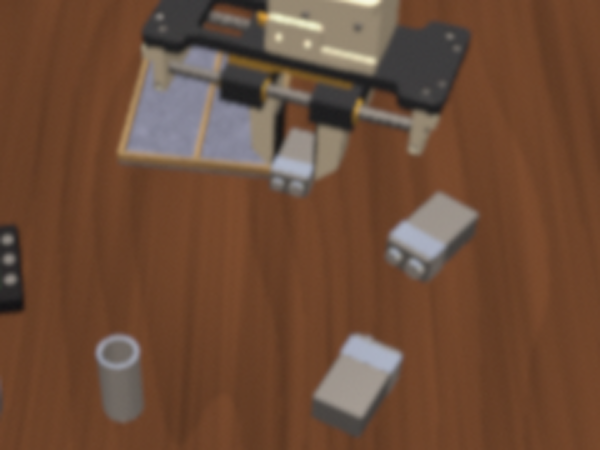

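Battery is held level, at (295,160) in the crop. Carrying it to the far small compartment.

Emit:
{"name": "step_arm", "arguments": {"series": [{"translation": [0.25,0,0],"delta_rot": [0,0,0]},{"translation": [0.5,0,0],"delta_rot": [0,0,0]},{"translation": [0.75,0,0],"delta_rot": [0,0,0]},{"translation": [1,0,0],"delta_rot": [0,0,0]}]}}

```text
time: 16.1
ee_pos: [0.4848, -0.0098, 0.1162]
orientation: [0.811, 0.585, -0.001, -0.001]
force: [0.6, -0.1, 0.4]
grip_width: 0.281
gripper_force: 15.0
```

Emit:
{"name": "step_arm", "arguments": {"series": [{"translation": [0.25,0,0],"delta_rot": [0,0,0]},{"translation": [0.5,0,0],"delta_rot": [0,0,0]},{"translation": [0.75,0,0],"delta_rot": [0,0,0]},{"translation": [1,0,0],"delta_rot": [0,0,0]}]}}

```text
time: 16.6
ee_pos: [0.5225, 0.1039, 0.116]
orientation: [0.811, 0.585, -0.001, -0.0]
force: [0.8, -0.4, -0.4]
grip_width: 0.279
gripper_force: 15.0
```

Emit:
{"name": "step_arm", "arguments": {"series": [{"translation": [0.25,0,0],"delta_rot": [0,0,0]},{"translation": [0.5,0,0],"delta_rot": [0,0,0]},{"translation": [0.75,0,0],"delta_rot": [0,0,0]},{"translation": [1,0,0],"delta_rot": [0,0,0]}]}}

```text
time: 17.1
ee_pos: [0.5604, 0.2177, 0.1157]
orientation: [0.811, 0.585, -0.001, -0.0]
force: [0.5, -0.0, -0.2]
grip_width: 0.279
gripper_force: 15.0
```

Emit:
{"name": "step_arm", "arguments": {"series": [{"translation": [0.25,0,0],"delta_rot": [0,0,-0.03]},{"translation": [0.5,-0.05,0],"delta_rot": [0,0,-0.1]},{"translation": [0.75,-0.1,0],"delta_rot": [0,0,-0.1]},{"translation": [0.98,-0.115,0],"delta_rot": [0,0,-0.1]},{"translation": [0.98,-0.115,0],"delta_rot": [0,0,-0.1]},{"translation": [0.98,-0.115,0],"delta_rot": [0,0,-0.1]}]}}

```text
time: 17.85
ee_pos: [0.5843, 0.332, 0.1159]
orientation: [0.762, 0.647, -0.001, 0.0]
force: [0.2, -1.0, -1.0]
grip_width: 0.28
gripper_force: 15.0
```

Emit:
{"name": "step_arm", "arguments": {"series": [{"translation": [0.027,0.012,0.2],"delta_rot": [0,0,0]},{"translation": [0.027,0.012,0.45],"delta_rot": [0,0,0]},{"translation": [0.027,0.012,0.65],"delta_rot": [0,0,0]},{"translation": [0.027,0.012,0.77],"delta_rot": [0,0,0]},{"translation": [0.027,0.012,0.82],"delta_rot": [0,0,0]},{"translation": [0.027,0.012,0.83],"delta_rot": [0,0,0]},{"translation": [0.027,0.012,0.84],"delta_rot": [0,0,0]},{"translation": [0.027,0.012,0.84],"delta_rot": [0,0,0]}]}}

```text
time: 18.85
ee_pos: [0.5871, 0.3363, 0.017]
orientation: [0.762, 0.647, 0.0, 0.0]
force: [-0.1, -0.3, 0.2]
grip_width: 0.281
gripper_force: 15.0
```

Emit:
{"name": "step_arm", "arguments": {"series": [{"translation": [0,0,0.005],"delta_rot": [0,0,0]},{"translation": [0,0,0.01],"delta_rot": [0,0,0]},{"translation": [0,0,0.01],"delta_rot": [0,0,0]}]}}

```text
time: 19.23
ee_pos: [0.5867, 0.3361, 0.0151]
orientation: [0.762, 0.647, -0.0, 0.0]
force: [0.5, -1.2, -0.7]
grip_width: 0.281
gripper_force: 15.0
```

Emit:
{"name": "step_arm", "arguments": {"series": [{"translation": [0,0,0.005],"delta_rot": [0,0,0]},{"translation": [0,0,0.01],"delta_rot": [0,0,0]},{"translation": [0,0,0.01],"delta_rot": [0,0,0]},{"translation": [0,0,0.01],"delta_rot": [0,0,0]}]}}

```text
time: 19.73
ee_pos: [0.5868, 0.3361, 0.014]
orientation: [0.762, 0.647, 0.0, 0.0]
force: [0.9, -0.4, -0.1]
grip_width: 0.279
gripper_force: 15.0
```

Emit:
{"name": "step_arm", "arguments": {"series": [{"translation": [0,0,0.004],"delta_rot": [0,0,0]},{"translation": [0,0,0.008],"delta_rot": [0,0,0]},{"translation": [0,0,0.008],"delta_rot": [0,0,0]},{"translation": [0,0,0.008],"delta_rot": [0,0,0]}]}}

```text
time: 20.23
ee_pos: [0.5868, 0.3362, 0.0136]
orientation: [0.762, 0.647, 0.0, 0.0]
force: [-1.8, -0.6, 6.2]
grip_width: 0.278
gripper_force: 15.0
```

Emit:
{"name": "step_arm", "arguments": {"series": [{"translation": [0,0,0],"delta_rot": [0,0,0]},{"translation": [0,0,0],"delta_rot": [0,0,0]},{"translation": [0,0,0],"delta_rot": [0,0,0]},{"translation": [0,0,0],"delta_rot": [0,0,0]},{"translation": [0,0,-0.1],"delta_rot": [0,0,0]},{"translation": [0,0,-0.5],"delta_rot": [0,0,0]},{"translation": [0,0,-0.87],"delta_rot": [0,0,0]},{"translation": [0,0,-0.87],"delta_rot": [0,0,0]}], "gripper": -0.05}}

```text
time: 21.22
ee_pos: [0.5889, 0.3381, 0.1227]
orientation: [0.762, 0.647, 0.004, 0.0]
force: [-0.0, 0.7, 0.6]
grip_width: 0.479
gripper_force: 0.0
```

Emit:
{"name": "step_arm", "arguments": {"series": [{"translation": [-0.5,-0.2,0],"delta_rot": [0,0,0]},{"translation": [-0.96,-0.385,0],"delta_rot": [0,0,0]},{"translation": [-0.96,-0.385,0],"delta_rot": [0,0,0]}], "gripper": 0.6}}

```text
time: 21.6
ee_pos: [0.5197, 0.2242, 0.1165]
orientation: [0.764, 0.646, -0.003, 0.001]
force: [1.2, 1.0, 0.7]
grip_width: 0.748
gripper_force: 0.0
```

Emit:
{"name": "step_arm", "arguments": {"series": [{"translation": [-0.5,-0.2,0],"delta_rot": [0,0,0]},{"translation": [-0.96,-0.385,0],"delta_rot": [0,0,0]},{"translation": [-0.96,-0.385,0],"delta_rot": [0,0,0]},{"translation": [-0.96,-0.385,0],"delta_rot": [0,0,0]}]}}

```text
time: 22.1
ee_pos: [0.4592, 0.1246, 0.1179]
orientation: [0.762, 0.647, 0.001, 0.0]
force: [0.4, 0.5, -0.2]
grip_width: 0.796
gripper_force: 0.0
```

```bash
python3 - 2>/dev/null <<'E'
from h import *
c=capture("top");save(c,"t3",(80,200,200,140),3.5)
E
```

```text
(no output)
```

View pics/t3.png

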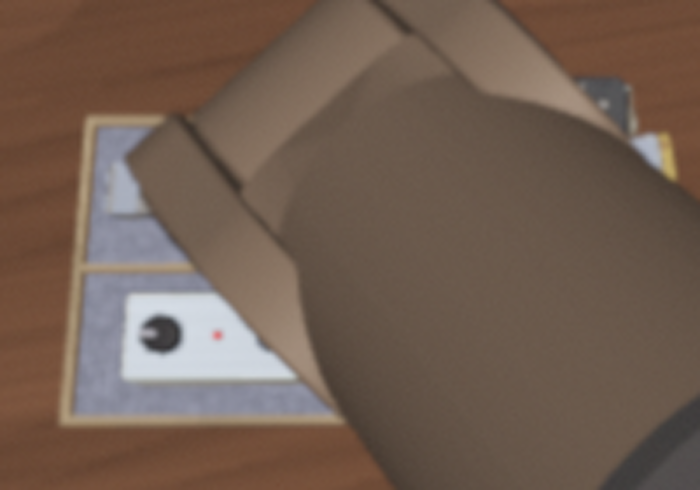

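The pedal (190,335) and the battery (125,190) lie flat and clear of the walls. Next I grip the tin.

Emit:
{"name": "step_arm", "arguments": {"series": [{"translation": [0,0,0.4],"delta_rot": [0,0,0]},{"translation": [0,0,0.75],"delta_rot": [0,0,0]},{"translation": [0,0,0.9],"delta_rot": [0,0,0]},{"translation": [0,0,0.9],"delta_rot": [0,0,0]},{"translation": [0,0,0.9],"delta_rot": [0,0,0]}]}}

```text
time: 22.78
ee_pos: [0.4591, 0.1251, 0.01]
orientation: [0.762, 0.648, 0.001, 0.0]
force: [-0.2, -0.0, -0.0]
grip_width: 0.799
gripper_force: 0.0
```

Emit:
{"name": "step_arm", "arguments": {"series": [{"translation": [0,0,0],"delta_rot": [0,0,0]},{"translation": [0,0,0],"delta_rot": [0,0,0]},{"translation": [0,0,0],"delta_rot": [0,0,0]},{"translation": [0,0,0],"delta_rot": [0,0,0]},{"translation": [0,0,0],"delta_rot": [0,0,0]},{"translation": [0,0,0],"delta_rot": [0,0,0]}], "gripper": -1, "grip_force": 15}}

```text
time: 23.52
ee_pos: [0.4585, 0.1238, 0.0098]
orientation: [0.762, 0.647, 0.0, 0.0]
force: [-0.4, -0.3, 5.2]
grip_width: 0.539
gripper_force: 15.0
```

Emit:
{"name": "step_arm", "arguments": {"series": [{"translation": [0,0,-0.1],"delta_rot": [0,0,0]},{"translation": [0,0,-0.3],"delta_rot": [0,0,0]},{"translation": [0,0,-0.6],"delta_rot": [0,0,0]},{"translation": [0,0,-0.9],"delta_rot": [0,0,0]},{"translation": [0,0,-0.9],"delta_rot": [0,0,0]}]}}

```text
time: 24.15
ee_pos: [0.4598, 0.1244, 0.1203]
orientation: [0.762, 0.647, 0.002, 0.001]
force: [-0.6, 0.2, -0.3]
grip_width: 0.536
gripper_force: 15.0
```

Emit:
{"name": "step_arm", "arguments": {"series": [{"translation": [0.2,0.13,0],"delta_rot": [0,0,0]},{"translation": [0.4,0.27,0],"delta_rot": [0,0,0]},{"translation": [0.61,0.4,0],"delta_rot": [0,0,0]}]}}

```text
time: 24.52
ee_pos: [0.5176, 0.1884, 0.1168]
orientation: [0.762, 0.647, -0.001, -0.0]
force: [-0.5, -0.9, -0.6]
grip_width: 0.541
gripper_force: 15.0
```

Emit:
{"name": "step_arm", "arguments": {"series": [{"translation": [0.2,0.13,0],"delta_rot": [0,0,0]},{"translation": [0.4,0.27,0],"delta_rot": [0,0,0]},{"translation": [0.61,0.4,0],"delta_rot": [0,0,0]},{"translation": [0.61,0.4,0],"delta_rot": [0,0,0]},{"translation": [0.61,0.4,0],"delta_rot": [0,0,0]}]}}

```text
time: 25.15
ee_pos: [0.5758, 0.2519, 0.1166]
orientation: [0.762, 0.647, -0.001, -0.0]
force: [-1.1, -0.6, -0.9]
grip_width: 0.541
gripper_force: 15.0
```

Emit:
{"name": "step_arm", "arguments": {"series": [{"translation": [0,0,0.2],"delta_rot": [0,0,0]},{"translation": [0,0,0.45],"delta_rot": [0,0,0]},{"translation": [0,0,0.65],"delta_rot": [0,0,0]},{"translation": [0,0,0.75],"delta_rot": [0,0,0]},{"translation": [0,0,0.8],"delta_rot": [0,0,0]},{"translation": [0,0,0.8],"delta_rot": [0,0,0]},{"translation": [0,0,0.8],"delta_rot": [0,0,0]}]}}

```text
time: 26.02
ee_pos: [0.5772, 0.2529, 0.0223]
orientation: [0.762, 0.647, 0.001, 0.0]
force: [0.1, 0.3, -0.9]
grip_width: 0.54
gripper_force: 15.0
```

Emit:
{"name": "step_arm", "arguments": {"series": [{"translation": [0,0,0.02],"delta_rot": [0,0,0]},{"translation": [0,0,0.04],"delta_rot": [0,0,0]},{"translation": [0,0,0.056],"delta_rot": [0,0,0]},{"translation": [0,0,0.056],"delta_rot": [0,0,0]}]}}

```text
time: 26.52
ee_pos: [0.5765, 0.2526, 0.0144]
orientation: [0.762, 0.647, -0.0, -0.0]
force: [0.1, -0.1, -0.4]
grip_width: 0.541
gripper_force: 15.0
```

Emit:
{"name": "step_arm", "arguments": {"series": [{"translation": [0,0,0.005],"delta_rot": [0,0,0]},{"translation": [0,0,0.008],"delta_rot": [0,0,0]},{"translation": [0,0,0.008],"delta_rot": [0,0,0]},{"translation": [0,0,0.008],"delta_rot": [0,0,0]}]}}

```text
time: 27.02
ee_pos: [0.5767, 0.2527, 0.0139]
orientation: [0.762, 0.647, 0.0, 0.0]
force: [-1.8, 0.2, 4.2]
grip_width: 0.54
gripper_force: 15.0
```

Emit:
{"name": "step_arm", "arguments": {"series": [{"translation": [0,0,0],"delta_rot": [0,0,0]},{"translation": [0,0,0],"delta_rot": [0,0,0]},{"translation": [0,0,0],"delta_rot": [0,0,0]},{"translation": [0,0,0],"delta_rot": [0,0,0]},{"translation": [0,0,-0.1],"delta_rot": [0,0,0]},{"translation": [0,0,-0.5],"delta_rot": [0,0,0]},{"translation": [0,0,-0.87],"delta_rot": [0,0,0]},{"translation": [0,0,-0.87],"delta_rot": [0,0,0]}], "gripper": 0.35}}

```text
time: 28.02
ee_pos: [0.579, 0.2543, 0.123]
orientation: [0.762, 0.647, 0.004, 0.001]
force: [0.1, -0.5, -1.0]
grip_width: 0.669
gripper_force: 0.0
```

Emit:
{"name": "step_arm", "arguments": {"series": [{"translation": [-0.3,0,0],"delta_rot": [0,0,0]},{"translation": [-0.6,0,0],"delta_rot": [0,0,0]},{"translation": [-0.6,0,0],"delta_rot": [0,0,0]}], "gripper": 0.3}}

```text
time: 28.4
ee_pos: [0.5648, 0.1776, 0.1177]
orientation: [0.764, 0.646, -0.001, 0.001]
force: [0.2, 0.3, -0.1]
grip_width: 0.649
gripper_force: 0.0
```

Emit:
{"name": "step_arm", "arguments": {"series": [{"translation": [-0.3,0,0],"delta_rot": [0,0,-0.05]},{"translation": [-0.5,0.015,0],"delta_rot": [0,0,-0.103]},{"translation": [-0.5,0.015,0],"delta_rot": [0,0,-0.103]},{"translation": [-0.5,0.015,0],"delta_rot": [0,0,-0.103]},{"translation": [-0.5,0.015,0],"delta_rot": [0,0,-0.103]}]}}

```text
time: 29.02
ee_pos: [0.557, 0.1238, 0.1182]
orientation: [0.707, 0.707, 0.0, -0.0]
force: [0.8, 0.0, 0.9]
grip_width: 0.65
gripper_force: 0.0
```

Emit:
{"name": "step_arm", "arguments": {"series": [{"translation": [0,0,0.4],"delta_rot": [0,0,0]},{"translation": [0,0,0.75],"delta_rot": [0,0,0]},{"translation": [0,0,0.9],"delta_rot": [0,0,0]},{"translation": [0,0,0.9],"delta_rot": [0,0,0]},{"translation": [0,0,0.9],"delta_rot": [0,0,0]}]}}

```text
time: 29.65
ee_pos: [0.5581, 0.1229, 0.0115]
orientation: [0.707, 0.707, 0.001, 0.0]
force: [-0.3, 0.4, 0.3]
grip_width: 0.647
gripper_force: 0.0
```

Emit:
{"name": "step_arm", "arguments": {"series": [{"translation": [0,0,0],"delta_rot": [0,0,0]},{"translation": [0,0,0],"delta_rot": [0,0,0]},{"translation": [0,0,0],"delta_rot": [0,0,0]},{"translation": [0,0,0],"delta_rot": [0,0,0]},{"translation": [0,0,0],"delta_rot": [0,0,0]},{"translation": [0,0,0],"delta_rot": [0,0,0]}], "gripper": -1, "grip_force": 20}}

```text
time: 30.4
ee_pos: [0.5571, 0.1221, 0.0104]
orientation: [0.708, 0.707, 0.0, 0.0]
force: [-1.7, -0.6, 5.8]
grip_width: 0.303
gripper_force: 20.0
```

Emit:
{"name": "step_arm", "arguments": {"series": [{"translation": [0,0,-0.1],"delta_rot": [0,0,0]},{"translation": [0,0,-0.3],"delta_rot": [0,0,0]},{"translation": [0,0,-0.6],"delta_rot": [0,0,0]},{"translation": [0,0,-1],"delta_rot": [0,0,0]},{"translation": [0,0,-1],"delta_rot": [0,0,0]}]}}

```text
time: 31.02
ee_pos: [0.5593, 0.1233, 0.1342]
orientation: [0.708, 0.707, 0.003, 0.002]
force: [-0.1, 0.1, -2.2]
grip_width: 0.305
gripper_force: 20.0
```

```bash
python3 - <<'E'
from h import *
c=capture("side");save(c,"s4",(150,190,300,230),2.3)
E
```

```text
(no output)
```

View pics/s4.png

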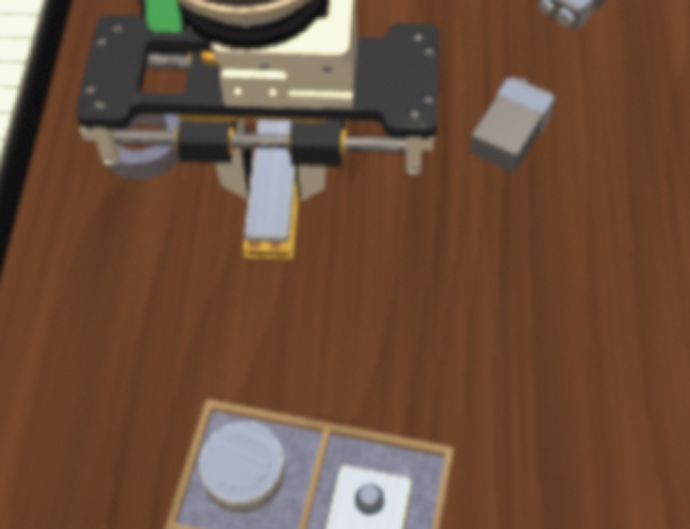

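The harmonica is held level at (270,190), and the tin lies flat in its compartment at (242,462). Carrying the harmonica to tray_two.

Emit:
{"name": "step_arm", "arguments": {"series": [{"translation": [-0.25,-0.04,0],"delta_rot": [0,0,0]},{"translation": [-0.5,-0.08,0],"delta_rot": [0,0,0]},{"translation": [-0.75,-0.12,0],"delta_rot": [0,0,0]},{"translation": [-1,-0.16,0],"delta_rot": [0,0,0]}]}}

```text
time: 31.58
ee_pos: [0.5365, 0.001, 0.1288]
orientation: [0.707, 0.707, -0.001, -0.001]
force: [1.2, -0.5, -0.6]
grip_width: 0.302
gripper_force: 20.0
```

Emit:
{"name": "step_arm", "arguments": {"series": [{"translation": [-0.25,-0.04,0],"delta_rot": [0,0,0]},{"translation": [-0.5,-0.08,0],"delta_rot": [0,0,0]},{"translation": [-0.75,-0.12,0],"delta_rot": [0,0,0]},{"translation": [-1,-0.16,0],"delta_rot": [0,0,0]}]}}

```text
time: 32.08
ee_pos: [0.5171, -0.1187, 0.1288]
orientation: [0.708, 0.707, -0.001, -0.001]
force: [0.7, 0.0, -1.1]
grip_width: 0.303
gripper_force: 20.0
```

Emit:
{"name": "step_arm", "arguments": {"series": [{"translation": [-0.25,-0.04,0],"delta_rot": [0,0,0]},{"translation": [-0.5,-0.08,0],"delta_rot": [0,0,0]},{"translation": [-0.75,-0.12,0],"delta_rot": [0,0,0]},{"translation": [-1,-0.16,0],"delta_rot": [0,0,0]}]}}

```text
time: 32.58
ee_pos: [0.4978, -0.2385, 0.1288]
orientation: [0.707, 0.707, -0.0, -0.001]
force: [-0.7, 0.2, -1.4]
grip_width: 0.309
gripper_force: 20.0
```

Emit:
{"name": "step_arm", "arguments": {"series": [{"translation": [-0.25,-0.04,0],"delta_rot": [0,0,0.02]},{"translation": [-0.5,-0.08,0],"delta_rot": [0,0,0.068]},{"translation": [-0.6,-0.08,0],"delta_rot": [0,0,0.068]},{"translation": [-0.6,-0.08,0],"delta_rot": [0,0,0.068]},{"translation": [-0.6,-0.08,0],"delta_rot": [0,0,0.068]}]}}

```text
time: 33.2
ee_pos: [0.4898, -0.3082, 0.1301]
orientation: [0.744, 0.669, 0.0, -0.0]
force: [0.2, 1.1, -1.4]
grip_width: 0.303
gripper_force: 20.0
```

```bash
python3 - 2>/dev/null <<'E'
from h import *
c=shot("side");refine(c,["tray_two"])
E
```

```text
tray_two 601 mean [ 518.9 -309.8] pca 83.9 [148.2 204.8] rect [ 519.1 -311.6] [124.1 154.7] 83.7 z 9.6
```

Emit:
{"name": "step_arm", "arguments": {"series": [{"translation": [0,0,0.2],"delta_rot": [0,0,0]},{"translation": [0,0,0.45],"delta_rot": [0,0,0]},{"translation": [0,0,0.7],"delta_rot": [0,0,0]},{"translation": [0,0,0.85],"delta_rot": [0,0,0]},{"translation": [0,0,0.91],"delta_rot": [0,0,0]},{"translation": [0,0,0.93],"delta_rot": [0,0,0]},{"translation": [0,0,0.93],"delta_rot": [0,0,0]},{"translation": [0,0,0.93],"delta_rot": [0,0,0]}]}}

```text
time: 34.4
ee_pos: [0.4898, -0.31, 0.0193]
orientation: [0.744, 0.668, 0.0, 0.001]
force: [-0.1, 0.5, -1.5]
grip_width: 0.305
gripper_force: 20.0
```

Emit:
{"name": "step_arm", "arguments": {"series": [{"translation": [0,0,0.01],"delta_rot": [0,0,0]},{"translation": [0,0,0.02],"delta_rot": [0,0,0]},{"translation": [0,0,0.02],"delta_rot": [0,0,0]},{"translation": [0,0,0.02],"delta_rot": [0,0,0]}]}}

```text
time: 34.9
ee_pos: [0.4893, -0.3098, 0.0161]
orientation: [0.744, 0.668, -0.0, -0.0]
force: [-0.3, -0.4, -0.3]
grip_width: 0.302
gripper_force: 20.0
```

Emit:
{"name": "step_arm", "arguments": {"series": [{"translation": [0,0,0.005],"delta_rot": [0,0,0]},{"translation": [0,0,0.011],"delta_rot": [0,0,0]},{"translation": [0,0,0.011],"delta_rot": [0,0,0]},{"translation": [0,0,0.011],"delta_rot": [0,0,0]}]}}

```text
time: 35.4
ee_pos: [0.4894, -0.3098, 0.0148]
orientation: [0.744, 0.668, -0.0, 0.0]
force: [-0.5, 0.5, -1.8]
grip_width: 0.301
gripper_force: 20.0
```

Emit:
{"name": "step_arm", "arguments": {"series": [{"translation": [0,0,0.005],"delta_rot": [0,0,0]},{"translation": [0,0,0.008],"delta_rot": [0,0,0]},{"translation": [0,0,0.008],"delta_rot": [0,0,0]},{"translation": [0,0,0.008],"delta_rot": [0,0,0]}]}}

```text
time: 35.9
ee_pos: [0.4894, -0.3098, 0.0143]
orientation: [0.744, 0.668, -0.0, 0.0]
force: [-1.4, 1.2, 5.9]
grip_width: 0.3
gripper_force: 20.0
```

Emit:
{"name": "step_arm", "arguments": {"series": [{"translation": [0,0,0],"delta_rot": [0,0,0]},{"translation": [0,0,0],"delta_rot": [0,0,0]},{"translation": [0,0,0],"delta_rot": [0,0,0]},{"translation": [0,0,0],"delta_rot": [0,0,0]},{"translation": [0,0,-0.1],"delta_rot": [0,0,0]},{"translation": [0,0,-0.5],"delta_rot": [0,0,0]},{"translation": [0,0,-0.95],"delta_rot": [0,0,0]},{"translation": [0,0,-0.95],"delta_rot": [0,0,0]}], "gripper": -0.05}}

```text
time: 36.9
ee_pos: [0.4922, -0.3108, 0.133]
orientation: [0.744, 0.668, 0.001, 0.004]
force: [-0.7, -0.2, -0.4]
grip_width: 0.475
gripper_force: 0.0
```

Emit:
{"name": "step_arm", "arguments": {"series": [{"translation": [0.5,0.06,0],"delta_rot": [0,0,0]},{"translation": [0.86,0.12,0],"delta_rot": [0,0,0]},{"translation": [0.86,0.12,0],"delta_rot": [0,0,0]}], "gripper": 0.15}}

```text
time: 37.28
ee_pos: [0.5159, -0.2041, 0.1282]
orientation: [0.742, 0.67, 0.001, -0.0]
force: [0.6, 0.1, 0.3]
grip_width: 0.571
gripper_force: 0.0
```

Emit:
{"name": "step_arm", "arguments": {"series": [{"translation": [0.5,0.06,0],"delta_rot": [0,0,0]},{"translation": [0.86,0.12,0],"delta_rot": [0,0,0]},{"translation": [0.86,0.12,0],"delta_rot": [0,0,0]}]}}

```text
time: 37.65
ee_pos: [0.541, -0.1042, 0.128]
orientation: [0.742, 0.67, 0.001, -0.0]
force: [0.0, -0.4, -0.5]
grip_width: 0.572
gripper_force: 0.0
```

```bash
python3 - 2>/dev/null <<'E'
from h import *
for n in("top","side"):
    c=shot(n);refine(c,["slide"])
    if n=="top":save(c,"t5",(290,150,260,160),3)
E
```

```text
slide 83 mean [565.1  -7.6] pca 146.3 [29.7 31.5] rect [565.3  -7.6] [26.5 26.7] 34.5 z 59.5
slide 89 mean [565.5  -4.3] pca 104.9 [28.9 31.8] rect [564.8  -3.8] [26.2 27.6] -84.8 z 58.8
```

View pics/t5.png

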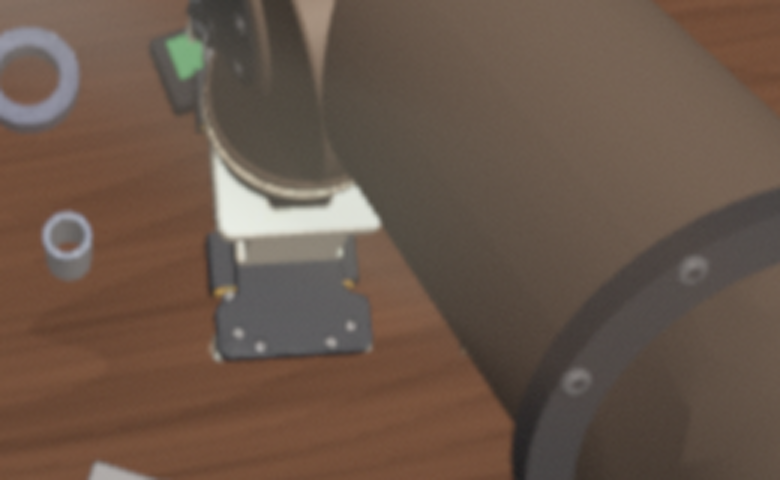

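The slide is upright and untouched at (68,240); the pose is unchanged at (565,-6).

Emit:
{"name": "step_arm", "arguments": {"series": [{"translation": [0.4,0.06,0],"delta_rot": [0,0,0]},{"translation": [0.835,0.113,0],"delta_rot": [0,0,0]},{"translation": [0.835,0.113,0],"delta_rot": [0,0,0]},{"translation": [0.835,0.113,0],"delta_rot": [0,0,0]}]}}

```text
time: 38.55
ee_pos: [0.5643, -0.0104, 0.1277]
orientation: [0.744, 0.668, -0.0, 0.0]
force: [-0.3, -0.6, 0.3]
grip_width: 0.58
gripper_force: 0.0
```

Emit:
{"name": "step_arm", "arguments": {"series": [{"translation": [0,0,0.3],"delta_rot": [0,0,0]},{"translation": [0,0,0.6],"delta_rot": [0,0,0]},{"translation": [0,0,0.83],"delta_rot": [0,0,0]},{"translation": [0,0,0.83],"delta_rot": [0,0,0]},{"translation": [0,0,0.83],"delta_rot": [0,0,0]}]}}

```text
time: 39.17
ee_pos: [0.565, -0.0105, 0.0292]
orientation: [0.745, 0.667, 0.0, 0.0]
force: [1.4, 0.4, 0.2]
grip_width: 0.576
gripper_force: 0.0
```

Emit:
{"name": "step_arm", "arguments": {"series": [{"translation": [0,0,0],"delta_rot": [0,0,0]},{"translation": [0,0,0],"delta_rot": [0,0,0]},{"translation": [0,0,0],"delta_rot": [0,0,0]},{"translation": [0,0,0],"delta_rot": [0,0,0]},{"translation": [0,0,0],"delta_rot": [0,0,0]},{"translation": [0,0,0],"delta_rot": [0,0,0]}], "gripper": -1, "grip_force": 20}}

```text
time: 39.92
ee_pos: [0.5648, -0.0095, 0.0287]
orientation: [0.744, 0.668, 0.0, 0.0]
force: [-0.2, 0.5, 6.6]
grip_width: 0.304
gripper_force: 20.0
```

Emit:
{"name": "step_arm", "arguments": {"series": [{"translation": [0,0,-0.1],"delta_rot": [0,0,0]},{"translation": [0,0,-0.3],"delta_rot": [0,0,0]},{"translation": [0,0,-0.6],"delta_rot": [0,0,0]},{"translation": [0,0,-0.9],"delta_rot": [0,0,0]},{"translation": [0,0,-0.9],"delta_rot": [0,0,0]}]}}

```text
time: 40.55
ee_pos: [0.5663, -0.0091, 0.1395]
orientation: [0.744, 0.668, 0.002, 0.002]
force: [0.2, -0.2, -0.8]
grip_width: 0.296
gripper_force: 20.0
```

Emit:
{"name": "step_arm", "arguments": {"series": [{"translation": [-0.25,0.01,0],"delta_rot": [0,0,0]},{"translation": [-0.5,0.03,0],"delta_rot": [0,0,0]},{"translation": [-0.85,0.048,0],"delta_rot": [0,0,0]}]}}

```text
time: 40.92
ee_pos: [0.5587, -0.1113, 0.1357]
orientation: [0.743, 0.669, -0.0, -0.001]
force: [0.8, 0.7, -1.4]
grip_width: 0.299
gripper_force: 20.0
```

Emit:
{"name": "step_arm", "arguments": {"series": [{"translation": [-0.25,0.01,0],"delta_rot": [0,0,0]},{"translation": [-0.5,0.03,0],"delta_rot": [0,0,0]},{"translation": [-0.85,0.048,0],"delta_rot": [0,0,0]}]}}

```text
time: 41.3
ee_pos: [0.5535, -0.2133, 0.1356]
orientation: [0.744, 0.669, -0.0, -0.001]
force: [0.3, -0.4, -1.2]
grip_width: 0.298
gripper_force: 20.0
```

Emit:
{"name": "step_arm", "arguments": {"series": [{"translation": [-0.25,0.01,0],"delta_rot": [0,0,0]},{"translation": [-0.5,0.03,0],"delta_rot": [0,0,0]},{"translation": [-0.75,0.048,0],"delta_rot": [0,0,0]},{"translation": [-0.85,0.048,0],"delta_rot": [0,0,0]},{"translation": [-0.85,0.048,0],"delta_rot": [0,0,0]},{"translation": [-0.85,0.048,0],"delta_rot": [0,0,0]}]}}

```text
time: 42.05
ee_pos: [0.549, -0.3137, 0.1362]
orientation: [0.744, 0.669, 0.0, -0.0]
force: [0.5, 0.3, -1.0]
grip_width: 0.301
gripper_force: 20.0
```

```bash
python3 - <<'E'
from h import *
c=capture("side");save(c,"s6",(200,20,260,190),2.6)
E
```

```text
(no output)
```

View pics/s6.png

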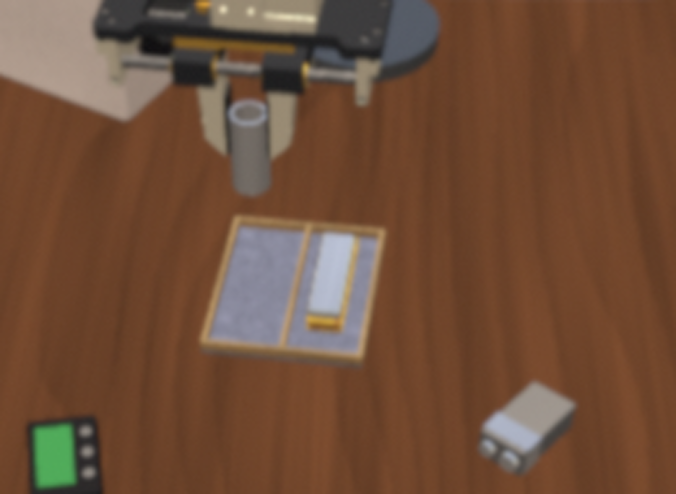

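The harmonica lies flat in the near compartment (330,280), and the slide hangs upright at (250,150). Lowering the slide.

Emit:
{"name": "step_arm", "arguments": {"series": [{"translation": [0,0,0.2],"delta_rot": [0,0,0]},{"translation": [0,0,0.45],"delta_rot": [0,0,0]},{"translation": [0,0,0.65],"delta_rot": [0,0,0]},{"translation": [0,0,0.77],"delta_rot": [0,0,0]},{"translation": [0,0,0.82],"delta_rot": [0,0,0]},{"translation": [0,0,0.83],"delta_rot": [0,0,0]},{"translation": [0,0,0.83],"delta_rot": [0,0,0]},{"translation": [0,0,0.83],"delta_rot": [0,0,0]}]}}

```text
time: 43.1
ee_pos: [0.5491, -0.3158, 0.0374]
orientation: [0.744, 0.668, 0.0, 0.001]
force: [-1.4, -0.2, -1.9]
grip_width: 0.301
gripper_force: 20.0
```

Emit:
{"name": "step_arm", "arguments": {"series": [{"translation": [0,0,0.01],"delta_rot": [0,0,0]},{"translation": [0,0,0.02],"delta_rot": [0,0,0]},{"translation": [0,0,0.02],"delta_rot": [0,0,0]},{"translation": [0,0,0.02],"delta_rot": [0,0,0]}]}}

```text
time: 43.6
ee_pos: [0.5487, -0.3156, 0.0342]
orientation: [0.744, 0.668, -0.0, 0.0]
force: [0.5, 0.2, -0.7]
grip_width: 0.299
gripper_force: 20.0
```

Emit:
{"name": "step_arm", "arguments": {"series": [{"translation": [0,0,0.005],"delta_rot": [0,0,0]},{"translation": [0,0,0.011],"delta_rot": [0,0,0]},{"translation": [0,0,0.011],"delta_rot": [0,0,0]},{"translation": [0,0,0.011],"delta_rot": [0,0,0]}]}}

```text
time: 44.1
ee_pos: [0.5487, -0.3156, 0.0329]
orientation: [0.744, 0.668, -0.0, -0.0]
force: [-0.7, -0.6, -0.9]
grip_width: 0.298
gripper_force: 20.0
```

Emit:
{"name": "step_arm", "arguments": {"series": [{"translation": [0,0,0.004],"delta_rot": [0,0,0]},{"translation": [0,0,0.008],"delta_rot": [0,0,0]},{"translation": [0,0,0.008],"delta_rot": [0,0,0]},{"translation": [0,0,0.008],"delta_rot": [0,0,0]}]}}

```text
time: 44.6
ee_pos: [0.5488, -0.3157, 0.0328]
orientation: [0.744, 0.668, -0.0, 0.0]
force: [-2.6, 1.8, 8.6]
grip_width: 0.3
gripper_force: 20.0
```

Contact. Opening a little, rising straight up, then retreating to the near side.

Emit:
{"name": "step_arm", "arguments": {"series": [{"translation": [0,0,0],"delta_rot": [0,0,0]},{"translation": [0,0,0],"delta_rot": [0,0,0]},{"translation": [0,0,0],"delta_rot": [0,0,0]},{"translation": [0,0,0],"delta_rot": [0,0,0]},{"translation": [0,0,-0.15],"delta_rot": [0,0,0]},{"translation": [0,0,-0.35],"delta_rot": [0,0,0]},{"translation": [0,0,-0.6],"delta_rot": [0,0,0]},{"translation": [0,0,-0.95],"delta_rot": [0,0,0]},{"translation": [0,0,-0.95],"delta_rot": [0,0,0]}], "gripper": 0.0}}

```text
time: 45.72
ee_pos: [0.5512, -0.3163, 0.151]
orientation: [0.744, 0.668, 0.001, 0.003]
force: [0.7, 0.6, 0.2]
grip_width: 0.502
gripper_force: 0.0
```

Emit:
{"name": "step_arm", "arguments": {"series": [{"translation": [0,-0.5,0],"delta_rot": [0,0,0]},{"translation": [0,-1,0],"delta_rot": [0,0,0]},{"translation": [0,-1,0],"delta_rot": [0,0,0]}]}}

```text
time: 46.1
ee_pos: [0.4238, -0.3025, 0.1456]
orientation: [0.745, 0.667, -0.002, -0.002]
force: [0.2, -1.4, -0.1]
grip_width: 0.498
gripper_force: 0.0
```

Emit:
{"name": "step_arm", "arguments": {"series": [{"translation": [-0.5,-0.2,0],"delta_rot": [0,0,0]},{"translation": [-0.8,-0.5,0],"delta_rot": [0,0,0]},{"translation": [-0.8,-0.5,0],"delta_rot": [0,0,0]},{"translation": [-0.8,-0.5,0],"delta_rot": [0,0,0]}]}}

```text
time: 46.6
ee_pos: [0.3604, -0.3915, 0.1463]
orientation: [0.744, 0.668, 0.0, 0.0]
force: [0.7, -0.0, -0.4]
grip_width: 0.497
gripper_force: 0.0
```

```bash
python3 - 2>/dev/null <<'E'
from h import *
c=shot("top");save(c,"t7",(80,130,470,250),1.6);refine(c,["tape","tuner","tray_three","tray_two"])
H.update(pedal=36,battery=21,pick_tin=28,harmonica=28,slide=64)
refine(c,["pedal","battery","pick_tin","harmonica","slide"],dict(pedal=(.503,.308,.06),battery=(.587,.336,.04),pick_tin=(.577,.253,.04),harmonica=(.489,-.31,.06),slide=(.549,-.315,.04)))
E
```

```text
tape 541 mean [679.5  -2.4] pca 121.5 [64.6 64.7] rect [679.5  -2.7] [60.8 61.7] 80.2 z 21.8
tuner 1015 mean [ 673.5 -121.4] pca 100.4 [49.8 75.5] rect [ 673.3 -121.4] [50.4 75.8] -79.7 z 18.2
tray_three 1368 mean [540.6 297.7] pca 72.5 [183.3 200.6] rect [541.1 299.7] [159.2 164.1] 80.5 z 10.5
tray_two 1058 mean [ 518.  -314.1] pca 85.5 [152.  185.5] rect [ 519.4 -314. ] [126.1 151. ] 83.7 z 11.0
pedal 1173 mean [501.7 302.6] pca 80.8 [45.6 92.3] rect [501.9 303.9] [42.1 94.3] 80.0 z 35.5
battery 371 mean [586.9 333.4] pca 80.2 [25.8 47. ] rect [586.1 333.5] [25.7 47.4] 80.2 z 20.6
pick_tin 602 mean [576.8 251.8] pca 24.7 [42.9 43.8] rect [576.9 251.3] [48.5 48.7] 38.0 z 27.8
harmonica 731 mean [ 490.1 -309.8] pca 84.1 [26.  92.2] rect [ 490.1 -309.9] [26.1 92.3] 83.7 z 27.9
slide 97 mean [ 549.4 -313.9] pca 147.2 [30.3 32.6] rect [ 549.  -313.4] [26.9 28.8] -55.4 z 63.9
```

View pics/t7.png

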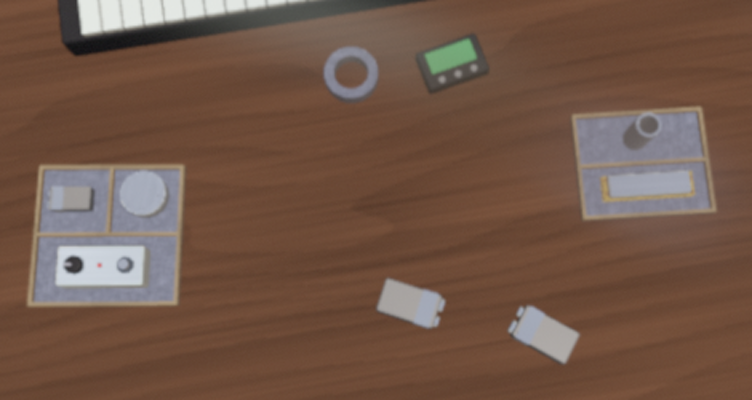

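Everything is in place: pedal (100,266), battery (72,198), tin (143,193), harmonica (648,185) and upright slide (648,127). The tape roll and the tuner have not moved. Handing in.

```bash
python3 -c "
from station import bot
print(bot.close_job())"
```

```text
the job is handed in; nothing more can be done
None
```

Both gig kits are made up as asked and the job is handed in at about 47 s; the last picture showed all five things in their compartments and the tape roll and tuner unmoved.

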